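Feel the swivels of two desk magnifiers and reject the loose one

ROBOT

A 6-joint arm with a two-finger parallel gripper is mounted at the origin on the work surface. World frame = base frame: x ahead of the robot, y to its left, z up, the work surface at z = 0. Lengths are in mm, angles in degrees, forces in N, time in s.
With the tool pointing down it reaches from about 300 to 850 mm from the base axis. Payload 4.2 kg.
Tool frame: the origin (TCP) lies between the finger pads; the fingertips stand 19 mm ahead of it and the grasp point (between the pads) is the TCP (env.tips_ahead is the distance from the TCP to the fingertips, in mm); z points along the fingers, y is the direction in which the jaws open and shut (so a half turn about z gives the same grasp; the last joint's range is limited). The gripper opens to 91 mm and grips with 3 to 60 N. Pads are 32 mm wide; open, the fingers measure 118 mm over their backs; the gripper's body (76 mm by 178 mm) begins 60 mm behind the grasp point.
Start: joints at [-64.802, 18.312, 89.639, -0, 72.044, -1.146], TCP at [255.172, -515.295, 232.976] pointing down, gripper open.
Joint ranges: [-177.97, 177.97], [-48.28, 115.42], [12.27, 149.76], [-77.06, 257.06], [2.81, 150.46], [-146.56, 146.56]. Speed limits (degrees/s): [147.25, 147.25, 180, 180, 180, 180].

INTERFACE

Orientations are given as [roll, pitch, yaw] about the fixed x, y, z axes, in that order (R = Rz(yaw) Ry(pitch) Rx(roll)).
In Python, from workcell import telemetry, viewer, job_done, env gives the robot as it stands. The module is installed in compiled form; this text tells all that it offers.
- The arm moves only by the shell command python3 -m jog 'ROWS' [FORCE]. ROWS is JSON, a list of rows, each a list of 3 entries, a list of its own where there are three numbers: the shift along the tool's x, y, z in cm, then the turn about the tool's z in degrees, then the opening, from 0 (shut) to 1 (fully open). A call has 1 to 10 rows; each row shifts and turns the pose as measured when the row begins, along the tool's axes as they then stand; what a row does not reach is not made up. A row lasts 1/8 s, in which the tool goes at most 62.5 mm and 10.7 degrees, less where a joint would pass 70% of its speed; a pose out of reach is approached as far as the arm can. A call is refused whole if a number of a shift passes 6.25 or a number of a turn 10.7, either way. A call with a gripper value outside its range is refused whole. The fingers move at their own pace and stop on an object; FORCE is the grip in N (left out, the last holds). Time passes only in rows, so rows that do not move let the fingers close. It gives the time, the measured TCP pose, the force and the opening at its end, in the units of the state.
- telemetry.state(): the state, without advancing time (a new reading comes with each control period).
- viewer.grab_frame(name): name is "side" or "top" or "wrist"; returns a dict with "color" (480x640x3 uint8, red, green, blue), "K" (3x3 intrinsics, pixels), "rvec" (rotation vector, rad) and "tvec" (3), from world to camera coordinates, as OpenCV has them. Camera axes: x right, y down, z forward; pixel columns grow to the right and rows downward; lengths in mm; the calibration is good to about 2 mm. A picture is of the moment at which its call begins. There is no depth.
- job_done(): hands the job in, once; it reports no verdict.
The state is a dict: "time_s": time; "qpos": joint angles; "qvel": joint speeds; "effort": joint torques, N m; "ee_pos": TCP position; "ee_rot": TCP orientation; "force": force on the tool from outside, world axes, zero at the start; "torque": the same for the moment, N m; "gripper_width": finger opening in mm.
Only numpy, scipy, OpenCV 4.12 (cv2) and the standard library are available. Lean on these libraries where they do the work, as an engineer would, in place of code of your own. Each camera call takes 0.05 s, during which the arm holds its last target. There are 200 camera calls.

TASK

Two desk magnifiers stand in the wooden rack under the light bar, and the swivel of one has worn loose: holding the arm with the gripper, rock the arm of the robot's left one about five degrees to the left of straight (its near end) and then as far to the right to feel its play, then do the same with the right one, leaving both in the rack meanwhile. Then stand the loose one in the grey repairs tray and after it the sound one wholly on the white tile, both upright on their feet and let go. Set them down without dropping them, keep them upright on the way, and leave the ink jars and the laser level where they are.

Things in the scene. Friction and masses are not known exactly. Their poses are not given: they have to be found in the camera images.
- rack: fixed wooden rack, board 130 x 460 mm, 6 mm thick, turned up to 6 degrees; origin on the table midway between its pockets, x away from the robot, y to its left. Two square pockets centred at y = +-0.110, 83 mm inside, floor 6 mm above the table, rims 8 mm thick standing 10 mm above that floor
- light_bar (a point): middle of the underside of the rack's fixed aluminium light bar, axes as the rack's, 20 mm beyond the line of the posts, 213 mm above the table; bar 36 mm wide in x, 460 long in y, 18 thick, on 12 mm posts at y = +-0.218. It bars a vertical reach to the arms: come in under it from the robot's side, tool tilted 25 to 45 degrees
- grip_a (a point): desk magnifier A (looks like the other; pocket varies): flat arm on edge, 12 thick, 34 tall, from 45 mm before the post axis (robot side) to 55 beyond it, then a level round lens 76 across, 12 thick, centre 91 from the axis. Point: in the arm on the post axis, half-way up, 72 above the foot's underside; x along the arm to the lens, z up. About 0.75 kg +-20 %, centred within 15 mm of the axis
- grip_b (a point): desk magnifier B (looks like the other; pocket varies): flat arm on edge, 12 thick, 34 tall, from 45 mm before the post axis (robot side) to 55 beyond it, then a level round lens 76 across, 12 thick, centre 91 from the axis. Point: in the arm on the post axis, half-way up, 72 above the foot's underside; x along the arm to the lens, z up. About 0.75 kg +-20 %, centred within 15 mm of the axis
- stand_a: foot and post of magnifier A: dark steel foot 80 x 80 x 18 mm, sides along x and y, post 24 mm across up to the arm's underside 55 mm above the foot's underside; origin at the centre of the foot's underside, z up, x away from the robot at the start
- stand_b: foot and post of magnifier B: dark steel foot 80 x 80 x 18 mm, sides along x and y, post 24 mm across up to the arm's underside 55 mm above the foot's underside; origin at the centre of the foot's underside, z up, x away from the robot at the start
- swivel_a (a joint): arm A turning on its post, upright axis, rad: 0 straight as at the start, + near end swung to the robot's left, stops at +-0.17. A sound swivel is rubber-sprung, about 3 N m per rad (5 N for 0.05 rad pushed 30 mm from the axis), and when let go springs back to 0; the loose one plays freely to the stops at almost no force and stays where left. One is loose
- swivel_b (a joint): arm B turning on its post, upright axis, rad: 0 straight as at the start, + near end swung to the robot's left, stops at +-0.17. A sound swivel is rubber-sprung, about 3 N m per rad (5 N for 0.05 rad pushed 30 mm from the axis), and when let go springs back to 0; the loose one plays freely to the stops at almost no force and stays where left. One is loose
- tray_in (a point): fixed grey open repairs tray, 190 x 190 mm outside, walls 5 mm thick and 35 mm tall; this point is the centre of its inner floor, 5 mm above the table, axes along its sides. It stands to the left or right in front of the rack
- tile_top (a point): fixed plain white ceramic tile 150 x 150 x 8 mm lying flat on the other side; this point is the centre of its top face, axes along its sides
- ink_1: amber glass ink jar with steel lid, 52 mm across, 58 mm tall, loose; origin at the centre of its underside. Bystander
- ink_2: blue ink jar with steel lid, 52 mm across, 58 mm tall, loose; origin at the centre of its underside. Bystander
- laser_level: orange and black laser level 110 x 42 x 58 mm, loose, standing behind the rack between the lenses; origin at the centre of its underside. Bystander
Things that resemble listed ones, but are neither listed nor needed, are in the scene too. What is shaped like the stand_b but blue is not meant.

How it is judged:
By the outcome, as a careful person would: the job done as asked, in the order asked, and still so for the second after the job is handed in, with the robot touching nothing.
It also fails if it takes over 72 s, if anything falls off the work surface, if the arm or the gripper's body presses on something with over 40 N, if the wrist force passes 120 N, or if a joint passes its speed limit or range.

## Working session

There is one attempt and no reset: what is moved stays moved. The work goes in short steps, Python scripts to look and compute and a shell command to move; the robot and the scene stay as the last step left them, time stands still between calls to the robot, and variables do not carry over. Pictures are saved under pics/ and viewed, about 8 in all and at most 12, crops included, and the job is handed in when it is done.

```bash
mkdir -p pics; ls
python3 - <<'E'
from workcell import telemetry, viewer, env
import cv2,pickle
print(telemetry.state(), env.tips_ahead)
for n in ("side","top","wrist"):
    f=viewer.grab_frame(n); cv2.imwrite(f"pics/{n}0.png",f["color"][:,:,::-1]); pickle.dump(f,open(f"pics/{n}0.pkl","wb"))
    print(n,f["K"],f["rvec"],f["tvec"])
E
```

```text
pics
{'time_s': 0.0, 'qpos': array([-6.48013229e+01,  1.83524587e+01,  8.97066880e+01, -9.18107641e-05,
        7.20436800e+01, -1.14626126e+00]), 'qvel': array([-0.10379536,  0.00842304,  0.00405746,  0.03497908,  0.03531879,
       -0.06612346]), 'effort': array([-1.44460901e-03, -4.12458050e+01, -2.31980413e+01,  7.26310839e-02,
        4.59195999e-02, -1.58271914e-04]), 'ee_pos': array([ 254.96598884, -514.85329169,  232.11014614]), 'ee_rot': array([-1.79897192e+02, -1.96974591e-03,  2.63449649e+01]), 'force': array([0.30035164, 0.44149287, 1.07792178]), 'torque': array([-0.04092145,  0.03434925, -0.00418968]), 'gripper_width': 91.24119422582879} 19.0
side [[539.60298235   0.         326.40442727]
 [  0.         539.60298235 230.47993985]
 [  0.           0.           1.        ]] [ 0.31237879 -2.68373954  1.41375857] [ 536.22294466  205.08524326 1018.36916863]
top [[452.85312139   0.         320.01558569]
 [  0.         452.85312139 241.33096583]
 [  0.           0.           1.        ]] [ 2.1633794  -2.2025957   0.07591932] [  9.95423201 566.37670494 986.24796065]
wrist [[371.8868562    0.         322.37610905]
 [  0.         371.8868562  244.49623524]
 [  0.           0.           1.        ]] [-2.45036144  1.52167118  0.22733824] [-575.26901464  -34.1118756   393.83746071]
```

View pics/top0.png

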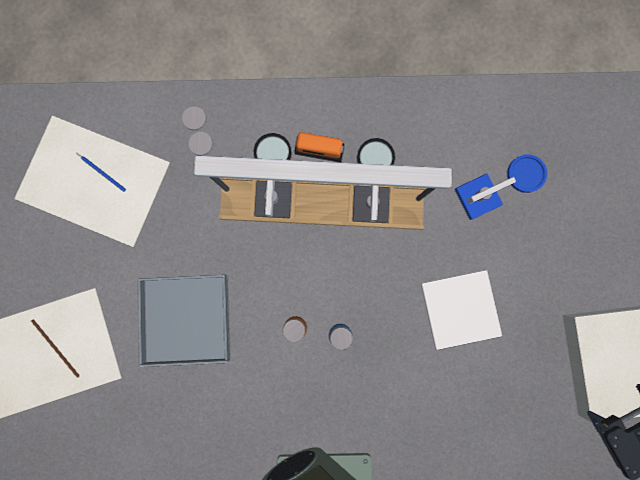

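View pics/side0.png

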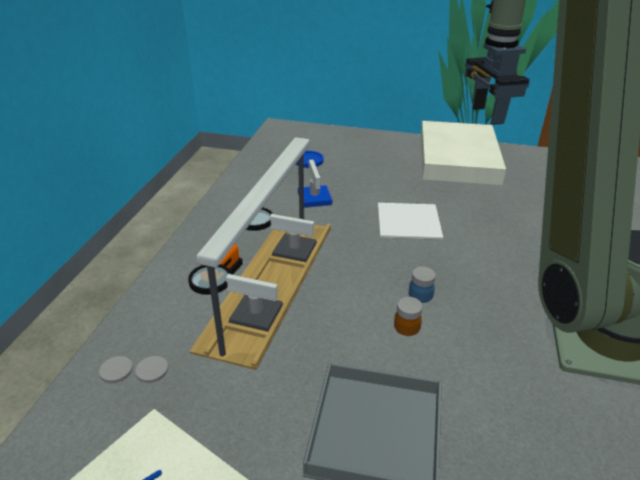

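The top view (camera up = +x, left = +y) shows these candidates:
- dark-footed magnifiers in the rack at px (270,199) on the left and (372,203) on the right
- a blue look-alike at (480,197), which isn't meant

The grey tray is at (184,320) on the left and the white tile at (462,310) on the right. A white box at (610,360) and some papers aren't the tile. The jars are at (295,329) and (341,337), and the laser level is at (320,146). I'll check in a close crop.

Run:
```python
import cv2
im=cv2.imread("pics/top0.png")
c=cv2.resize(im[125:240,190:460],None,fx=2.96,fy=2.96,interpolation=cv2.INTER_CUBIC)
d=cv2.resize(im[265:375,130:400],None,fx=2.96,fy=2.96,interpolation=cv2.INTER_CUBIC)[:255]
cv2.imwrite("pics/crop1.png",cv2.vconcat([c,d])[:600])
```

```text
(no output)
```

View pics/crop1.png

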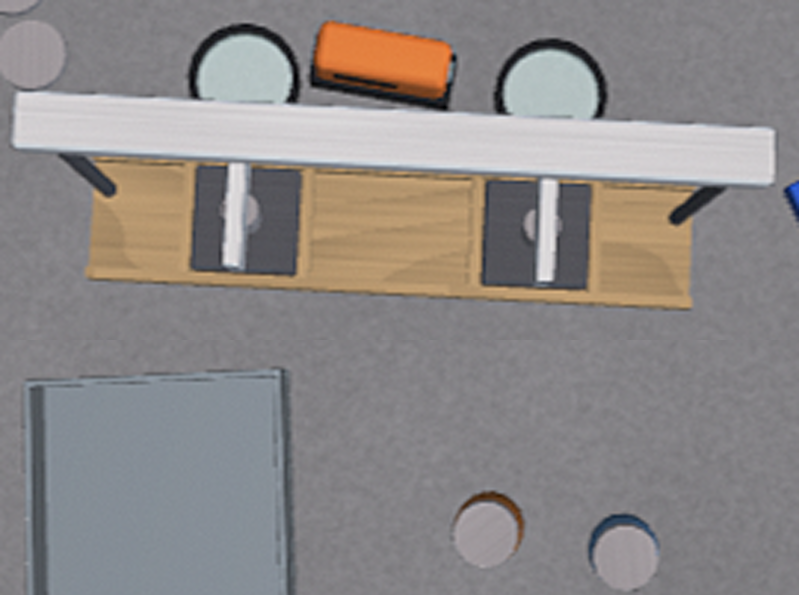

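The crop confirms two dark-footed white arms in the rack (near ends at crop (233,268) and (546,283)) with the bar above. Next I'll turn these into positions.

```bash
cat > h.py <<'E'
import numpy as np,cv2,pickle
from scipy.spatial.transform import Rotation as Ro
def unp(f,p,z):
    R,_=cv2.Rodrigues(np.array(f["rvec"],float)); t=np.array(f["tvec"],float).ravel()
    d=R.T@np.linalg.inv(f["K"])@np.array([p[0],p[1],1.]); c=-R.T@t
    return c+d*(z-c[2])/d[2]
def proj(f,P):
    return cv2.projectPoints(np.array(P,float).reshape(-1,3),np.array(f["rvec"],float),np.array(f["tvec"],float),f["K"],None)[0].reshape(-1,2)
def crop1(u,v): return (190+(u+.5)/2.96-.5,125+(v+.5)/2.96-.5)
E
python3 - <<'E'
from h import *
f=pickle.load(open("pics/top0.pkl","rb"))
S=lambda n,p,z:print(n,unp(f,p,z).round(1))
for n,p,z in [("rackNL",(87,279),3),("rackNR",(692,308),3),("barTL",(15,93),231),("barTR",(775,128),231),("barBR",(775,184),231),("barBL",(13,150),231),
 ("armLnear",(233,266),95),("armLfar",(238,165),95),("armRnear",(546,281),95),("armRfar",(549,181),95),
 ("footL_nl",(190,270),24),("footL_nr",(297,275),24),("footR_nl",(482,286),24),("footR_nr",(588,290),24),
 ("lensL",(244,77),84),("lensR",(551,92),84)]: S(n,crop1(*p),z)
for n,p,z in [("tray nl",(140,366),35),("nr",(229,361),35),("fr",(226,275),35),("fl",(139,280),35),
 ("tile fl",(422,283),8),("fr",(487,270),8),("nr",(502,336),8),("nl",(437,349),8),
 ("jar1",(295,329),58),("jar2",(341,337),58)]: S(n,p,z)
E
```

```text
rackNL [622.9 228.2   3. ]
rackNR [ 592.1 -234.9    3. ]
barTL [707.6 220.  231. ]
barTR [ 677.7 -236.5  231. ]
barBR [ 643.7 -235.2  231. ]
barBL [672.8 221.1 231. ]
armLnear [618.5 105.4  95. ]
armLfar [689.9 101.2  95. ]
armRnear [ 604.  -112.9   95. ]
armRfar [ 674.5 -116.9   95. ]
footL_nl [625.7 146.   24. ]
footL_nr [620.4  65.6  24. ]
footR_nl [609.5 -73.2  24. ]
footR_nr [ 605.1 -152.6   24. ]
lensL [755.8  97.5  84. ]
lensR [ 740.8 -121.4   84. ]
tray nl [303.6 391.7  35. ]
nr [310.9 200.1  35. ]
fr [495.5 206.1  35. ]
fl [488. 396.  35.]
tile fl [ 469.9 -226.4    8. ]
fr [ 496.3 -372.7    8. ]
nr [ 350.  -399.3    8. ]
nl [ 324.1 -254.5    8. ]
jar1 [379.2  55.8  58. ]
jar2 [360.8 -40.9  58. ]
```

```bash
python3 -m jog '[[[0,0,0],[0,5,0],1]]'; python3 -m jog '[[[0,0,0],5,1]]'
```

```text
time_s: 0.28
ee_pos: [254.9, -514.8, 231.9]
ee_rot: [-179.9, 0.0, 21.2]
force: [-0.4, -0.1, 0.6]
gripper_width: 91.6schema error: expected a number
```

Only a turn about the tool's z is offered, so the tool can't be tilted directly. A pose out of reach is "approached as far as the arm can", so I may get the tilt by pushing outward at full stretch along the rack's x direction. First I'll align the yaw and go to that azimuth, high up.

```bash
python3 -m jog '[[[0,0,-5],8.3,1],[[0,0,-5],8.3,1],[[0,0,-5],8.3,1],[[2.5,-5.7,0],0,1],[[2.5,-5.7,0],0,1],[[2.5,-5.7,0],0,1],[[2.5,-5.7,0],0,1],[[2.5,-5.7,0],0,1],[[2.5,-5.7,0],0,1],[[2.5,-5.7,0],0,1]]'
```

```text
time_s: 1.52
ee_pos: [462.9, -130.2, 384.9]
ee_rot: [-179.6, 0.1, -5.1]
force: [-0.1, -0.1, 0.4]
gripper_width: 90.9
```

```bash
python3 -m jog '[[[4.3,-3.3,0],-0.7,1],[[4.3,-3.3,0],-0.7,1],[[4.3,-3.3,0],0,1],[[6,0,0],0,1],[[6,0,0],0,1]]'; python3 -m jog '[[[6,0,0],0,1],[[6,0,0],0,1],[[6,0,0],0,1]]';python3 - <<'E'
from workcell import telemetry
print(telemetry.state()["qpos"].round(1))
E
```

```text
time_s: 2.15
ee_pos: [723.4, -39.1, 386.5]
ee_rot: [-179.6, 0.0, -3.2]
force: [1.3, -0.5, 0.8]
gripper_width: 91.0
time_s: 2.52
ee_pos: [857.0, -46.0, 355.1]
ee_rot: [-179.6, -1.9, -3.2]
force: [2.5, -0.2, 3.1]
gripper_width: 90.9
[ -4.   51.4  12.3   0.5 114.4  89.4]
```

The tilt trick works and in the right direction: pitch −1.9 means the tool axis leans forward. I'll push more.

```bash
python3 -m jog '[[[6,0,0],0,1],[[6,0,0],0,1]]'; python3 -m jog '[[[3,0,-5],0,1],[[3,0,-5],0,1]]'
```

```text
time_s: 2.78
ee_pos: [903.9, -48.4, 309.1]
ee_rot: [-179.6, -5.4, -3.2]
force: [-0.2, 0.4, -0.2]
gripper_width: 91.2
time_s: 3.02
ee_pos: [886.4, -48.2, 367.6]
ee_rot: [-179.6, -8.3, -3.2]
force: [-0.2, 0.9, 0.6]
gripper_width: 91.4
```

```bash
python3 -m jog '[[[5,0,-3.5],0,1],[[5,0,-3.5],0,1],[[5,0,-3.5],0,1],[[5,0,-3.5],0,1]]'; python3 -m jog '[[[5,0,-3.5],0,1],[[5,0,-3.5],0,1],[[5,0,-3.5],0,1],[[5,0,-3.5],0,1]]'
```

```text
time_s: 3.52
ee_pos: [893.0, -49.6, 449.4]
ee_rot: [-179.5, -18.6, -3.3]
force: [-0.4, -0.1, 0.2]
gripper_width: 91.0
time_s: 4.03
ee_pos: [883.7, -50.2, 539.8]
ee_rot: [-179.5, -28.3, -3.4]
force: [-0.2, -0.0, -0.8]
gripper_width: 91.1
```

Tilt is 28°, inside the 25–45° band. Now back in front of the bar, over the left magnifier.

```bash
cat > go.py <<'E'
import sys
from h import *
from workcell import telemetry
# go.py x y z : needed shift in tool axes (cm) to bring TCP to world target
s=telemetry.state(); R=Ro.from_euler("xyz",s["ee_rot"],degrees=True).as_matrix()
t=np.array([float(a) for a in sys.argv[1:4]])
print("pos",s["ee_pos"].round(1),"rot",s["ee_rot"].round(1),"F",s["force"].round(1),"T",s["torque"].round(2),"w",round(s["gripper_width"],1),"shift cm",(R.T@(t-s["ee_pos"])/10).round(2))
E
python3 -m jog '[[[-5.4,-2.3,0],0,1],[[-5.4,-2.3,0],0,1],[[-5.4,-2.3,0],0,1],[[-5.4,-2.3,0],0,0.6],[[-5.4,-2.3,0],0,0.6],[[-5.4,-2.3,0],0,0.6]]'; python3 go.py 604 106 173
```

```text
time_s: 4.78
ee_pos: [628.9, 94.7, 404.0]
ee_rot: [-179.2, -29.7, -3.8]
force: [0.8, 0.9, 0.1]
gripper_width: 63.9
pos [628.9  94.7 404. ] rot [-179.2  -29.7   -3.8] F [0.8 0.9 0.1] T [0.12 0.29 0.06] w 63.9 shift cm [-13.66  -0.71  18.82]
```

```bash
python3 -m jog '[[[-2.7,-0.15,3.75],0,0.6],[[-2.7,-0.15,3.75],0,0.6],[[-2.7,-0.15,3.75],0,0.6],[[-2.7,-0.15,3.75],0,0.5],[[-2.7,-0.15,3.75],0,0.5],[[0,0,0],0,0.5]]'; python3 go.py 651 103.5 85
python3 - <<'E'
from h import *
from workcell import viewer
f=viewer.grab_frame("wrist"); cv2.imwrite("pics/wrist1.png",f["color"][:,:,::-1]); pickle.dump(f,open("pics/wrist1.pkl","wb"))
E
```

```text
time_s: 5.52
ee_pos: [600.8, 109.6, 175.0]
ee_rot: [-178.9, -30.4, -3.6]
force: [0.4, -0.6, 0.6]
gripper_width: 45.6
pos [600.8 109.6 175. ] rot [-178.9  -30.4   -3.6] F [ 0.4 -0.6  0.6] T [0.06 0.3  0.08] w 45.6 shift cm [-0.21  0.49 10.31]
```

View pics/wrist1.png

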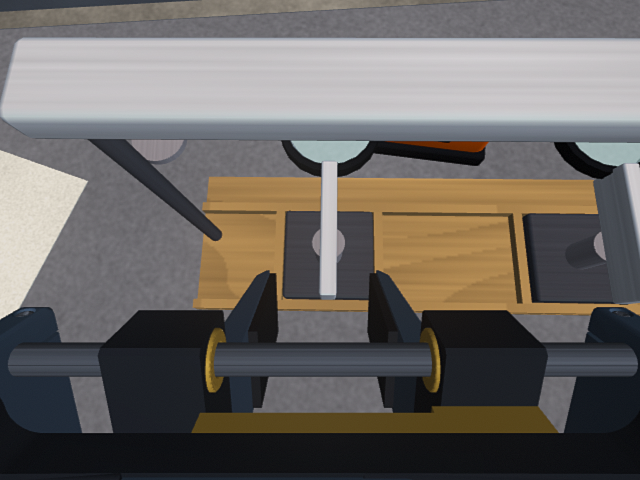

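The wrist view shows the left arm centred between the fingers: its near end is at (328,297), the foot's corners are (283,299), (375,299), (285,211) and (374,212), and the bar's lower edge is ahead at row ~135. I'll refine the position from these.

Run:
```python
from h import *
f=pickle.load(open("pics/wrist1.pkl","rb"))
for p,z in [((328,297),95),((329,163),95),((283,299),24),((375,299),24),((285,211),24),((374,212),24),((640,142),213),((20,137),213)]: print(p,unp(f,p,z).round(1))
```

```text
(328, 297) [618.8 104.5  95. ]
(329, 163) [717.7  98.1  95. ]
(283, 299) [626.2 143.5  24. ]
(375, 299) [621.7  63.7  24. ]
(285, 211) [706.7 139.3  24. ]
(374, 212) [700.8  57.7  24. ]
(640, 142) [661.7 -22.5 213. ]
(20, 137) [679.9 227.8 213. ]
```

```bash
python3 -m jog '[[[-0.1,0.6,4],0,0.5],[[-0.1,0,4],0,0.5],[[0,0,2],0,0.5],[[0,0,0],0,0.4]]'; python3 go.py 651 102.3 85
```

```text
time_s: 6.08
ee_pos: [665.5, 104.7, 106.1]
ee_rot: [-178.3, -32.5, -3.9]
force: [0.7, -0.2, 0.1]
gripper_width: 38.7
pos [665.5 104.7 106.1] rot [-178.3  -32.5   -3.9] F [ 0.7 -0.2  0.1] T [ 0.03  0.37 -0.01] w 38.7 shift cm [-2.34  0.37  1.  ]
```

```bash
python3 -m jog '[[[-1.2,0.2,0.5],0,0.4],[[-1.1,0.15,0.5],0,0.4],[[0,0,0],0,0.4]]'; python3 go.py 651 102.3 85
```

```text
time_s: 6.45
ee_pos: [656.6, 103.1, 95.2]
ee_rot: [-178.0, -33.4, -4.1]
force: [-0.2, -1.0, -0.0]
gripper_width: 36.3
pos [656.6 103.1  95.2] rot [-178.   -33.4   -4.1] F [-0.2 -1.  -0. ] T [-0.03  0.31  0.01] w 36.3 shift cm [-1.02  0.14  0.54]
```

```bash
python3 -m jog '[[[-1.5,0.2,0.8],0,0.3]]' 20; python3 -m jog '[[[0,0,0],0,0.3]]';python3 -m jog '[[[0,0,0],0,0.3]]'; python3 go.py 651 102.3 85
```

```text
time_s: 6.58
ee_pos: [651.5, 102.6, 84.6]
ee_rot: [-177.8, -33.9, -4.2]
force: [-0.2, -0.4, -0.8]
gripper_width: 29.5
time_s: 6.7
ee_pos: [651.6, 102.5, 85.8]
ee_rot: [-177.9, -34.0, -4.2]
force: [-0.0, 0.0, 0.4]
gripper_width: 27.5
time_s: 6.82
ee_pos: [653.2, 102.9, 88.1]
ee_rot: [-177.8, -34.2, -4.2]
force: [0.9, -0.4, -0.2]
gripper_width: 27.1
pos [653.2 102.9  88.1] rot [-177.8  -34.2   -4.2] F [ 0.9 -0.4 -0.2] T [-0.01  0.33 -0.01] w 27.1 shift cm [-0.36  0.08  0.13]
```

```bash
cat > q.py <<'E'
from workcell import telemetry
s=telemetry.state(); print("q",s["qpos"].round(2),"v",s["qvel"].round(2),"eff",s["effort"].round(1),"T",s["torque"].round(2))
E
python3 q.py; python3 -m jog '[[[-0.6,0.1,0.2],0,0.16]]'; python3 q.py; python3 -m jog '[[[-0.3,0,0],0,0.1]]'; python3 q.py
```

```text
q [ 10.96  23.37 116.2  -43.49   9.18 145.72] v [ 0.05 -0.38  0.08  0.64  0.59 -0.93] eff [ -0.  -39.9 -17.1  -0.3  -1.5   0. ] T [-0.01  0.33 -0.01]
time_s: 6.95
ee_pos: [651.3, 101.9, 86.1]
ee_rot: [-177.6, -34.2, -4.3]
force: [0.4, -1.0, -0.2]
gripper_width: 20.3
q [ 10.79  23.39 116.59 -44.31   8.68 146.46] v [-1.61  0.35  3.84 -6.5  -3.87  5.55] eff [  0.2 -40.2 -17.6  -0.2  -1.5  -0.1] T [-0.    0.33  0.  ]
time_s: 7.08
ee_pos: [650.2, 102.3, 86.3]
ee_rot: [-177.5, -34.2, -4.2]
force: [-0.8, -0.0, 4.7]
gripper_width: 12.0
q [ 10.78  23.3  116.78 -44.35   8.46 146.45] v [-0.17 -1.16  0.68 -0.73  1.04 -0.3 ] eff [  1.1 -37.8 -15.3   0.1  -1.5   0.3] T [-0.33 -0.05  0.06]
```

q6 sits at its limit (146.5 of 146.56) and q5 is near singular, which explains the drift. I'll fit a kinematic model and check whether a half-turned tool suits all the poses.

```bash
cat > kin.py <<'E'
from h import *
from scipy.optimize import least_squares
def fk(q,p):
    d1,a1,L2,a3,L3,d6=p; q=np.array(q)
    Z=lambda a:Ro.from_euler("z",a,degrees=True).as_matrix(); Y=lambda a:Ro.from_euler("y",a,degrees=True).as_matrix()
    R1=Z(q[0]); R2=R1@Y(q[1]); R3=R2@Y(q[2]); R4=R3@Z(q[3]); R5=R4@Y(q[4]); R6=R5@Z(q[5])
    P=np.array([0,0,d1])+R1@[a1,0,0]+R2@[0,0,L2]+R3@[a3,0,L3]+R5@[0,0,d6]
    return P,R6
lim=np.array([[-177.97,177.97],[-48.28,115.42],[12.27,149.76],[-77.06,257.06],[2.81,150.46],[-146.56,146.56]])
D=[((-64.801,18.352,89.707,0,72.044,-1.146),(254.97,-514.85,232.11)),((-4,51.4,12.3,.5,114.4,89.4),(857,-46,355.1)),
((10.96,23.37,116.2,-43.49,9.18,145.72),(653.2,102.9,88.1)),((10.79,23.39,116.59,-44.31,8.68,146.46),(651.3,101.9,86.1)),((10.78,23.3,116.78,-44.35,8.46,146.45),(650.2,102.3,86.3))]
P=least_squares(lambda p:np.concatenate([fk(q,p)[0]-x for q,x in D]),[300,0,400,0,400,200]).x
def ik(pos,R,q0):
    r=least_squares(lambda q:np.concatenate([(fk(q,P)[0]-pos)/5,Ro.from_matrix(fk(q,P)[1]@R.T).as_rotvec(degrees=True)]),np.clip(q0,lim[:,0]+.01,lim[:,1]-.01),bounds=(lim[:,0],lim[:,1]))
    return r.x,r.cost
E
python3 - <<'E'
from kin import *
print(P.round(1))
for q,x in D: p,R=fk(q,P); print((p-x).round(1),Ro.from_matrix(R).as_euler("xyz",degrees=True).round(1))
tg={"L":(651,102.3,85),"R":(635.5,-115,85),"mid":(500,0,200),"tray":(386,299,85),"tile":(397,-312,90)}
for yaw in (-3.7,176.3):
  for t in (25,30,34,40):
    for n,x in tg.items():
      best=None
      R=Ro.from_euler("xyz",[180,-t,-3.7],degrees=True).as_matrix()@Ro.from_euler("z",0 if yaw<0 else 180,degrees=True).as_matrix()
      out=[]
      for q4 in (-45,0,45,90,135,180,225):
        for q6 in (-100,0,100):
          q,c=ik(np.array(x),R,[np.degrees(np.arctan2(x[1],x[0])),25,110,q4,20,q6])
          if c<.05 and not any(np.allclose(q,o,atol=2) for o in out): out.append(q)
      print(yaw,t,n,[list(o.round(0).astype(int)) for o in out])
E
```

```text
[ 98.2   6.3 598.   12.9 410.1 289.4]
[-8.  -9.9  4.9] [ 1.800e+02 -1.000e-01  1.163e+02]
[ -2.3 -11.5  -2.9] [178.1  -0.4  86.8]
[ 0.3 -8.7 -0.7] [145.8  -1.8  87. ]
[ 0.4 -8.8 -0.6] [145.8  -2.   87.1]
[ 0.2 -8.8 -0.7] [145.8  -2.1  87.2]
-3.7 25 L []
-3.7 25 R []
-3.7 25 mid []
-3.7 25 tray [[np.int64(49), np.int64(15), np.int64(127), np.int64(-43), np.int64(30), np.int64(-91)]]
-3.7 25 tile [[np.int64(-48), np.int64(15), np.int64(126), np.int64(41), np.int64(27), np.int64(101)]]
-3.7 30 L [[np.int64(12), np.int64(24), np.int64(113), np.int64(-30), np.int64(16), np.int64(-137)]]
-3.7 30 R []
-3.7 30 mid []
-3.7 30 tray [[np.int64(52), np.int64(15), np.int64(129), np.int64(-56), np.int64(30), np.int64(-76)]]
-3.7 30 tile [[np.int64(-50), np.int64(15), np.int64(128), np.int64(56), np.int64(26), np.int64(84)]]
-3.7 34 L [[np.int64(13), np.int64(24), np.int64(116), np.int64(-51), np.int64(12), np.int64(-115)]]
-3.7 34 R [[np.int64(-12), np.int64(23), np.int64(118), np.int64(41), np.int64(7), np.int64(132)]]
-3.7 34 mid []
-3.7 34 tray [[np.int64(54), np.int64(16), np.int64(131), np.in
[... 1720 characters left out ...]
nt64(1), np.int64(126), np.int64(-9), np.int64(20), np.int64(13)]]
176.3 34 tray [[np.int64(54), np.int64(16), np.int64(131), np.int64(-66), np.int64(31), np.int64(116)]]
176.3 34 tile [[np.int64(-52), np.int64(15), np.int64(131), np.int64(69), np.int64(27), np.int64(-110)]]
176.3 40 L [[np.int64(14), np.int64(24), np.int64(120), np.int64(257), np.int64(11), np.int64(117)]]
176.3 40 R [[np.int64(-13), np.int64(23), np.int64(122), np.int64(128), np.int64(7), np.int64(-135)]]
176.3 40 mid [[np.int64(2), np.int64(0), np.int64(130), np.int64(-21), np.int64(11), np.int64(25)]]
176.3 40 tray []
176.3 40 tile [[np.int64(-55), np.int64(16), np.int64(134), np.int64(86), np.int64(30), np.int64(-129)]]
```

Kinematics: the poses on the robot's left and over the tray need the tool half-turned, the right ones and the tile need it as is. A cross carry only works below about 30° of tilt, and it's now 34°. I'll release, retreat, and reduce the tilt with the same reach trick, pushing down at full stretch.

```bash
python3 -m jog '[[[-0.3,0,0],0,0.4],[[-0.3,0,0],0,0.5],[[0,0,-6],0,0.5],[[0,0,-6],0,0.5],[[3.4,0,-5],0,0.5],[[3.4,0,-5],0,0.5],[[3.4,0,-5],0,0.5],[[3.4,0,-5],0,0.5]]'; python3 go.py 980 226 330; python3 q.py
```

```text
time_s: 8.07
ee_pos: [575.3, 91.1, 421.3]
ee_rot: [-177.8, -32.5, -4.0]
force: [0.9, 0.3, 0.7]
gripper_width: 45.6
pos [575.3  91.1 421.3] rot [-177.8  -32.5   -4. ] F [0.9 0.3 0.7] T [ 0.03  0.33 -0.02] w 45.6 shift cm [ 28.38 -15.14  29.47]
q [ 1.1050e+01 -5.0000e-02  9.2600e+01 -7.1000e+00  5.5610e+01  1.0671e+02] v [ -2.82  -7.72 -61.05   9.59  68.73 -15.38] eff [  0.4 -29.1 -24.6  -0.5  -3.    0.2] T [ 0.03  0.33 -0.02]
```

```bash
python3 go.py 340 88 220
```

```text
pos [575.3  91.1 421.3] rot [-177.8  -32.5   -4. ] F [0.9 0.3 0.7] T [ 0.03  0.33 -0.02] w 45.6 shift cm [-30.6    2.1    4.32]
```

```bash
python3 -m jog '[[[-5.5,0.4,0.8],0,0.5],[[-5.5,0.4,0.8],0,0.5],[[-5.5,0.4,0.8],0,0.5],[[-5.5,0.4,0.8],0,0.5],[[-5.5,0.4,0.8],0,0.5]]'; python3 q.py; python3 go.py 310 83 150
```

```text
time_s: 8.7
ee_pos: [368.3, 87.6, 244.1]
ee_rot: [-177.3, -33.8, -4.5]
force: [0.3, 0.6, 0.2]
gripper_width: 45.5
q [ 21.11 -15.11 131.   -20.8   33.71 129.04] v [ 26.99 -18.53  59.24 -39.67 -30.48  61.77] eff [ -2.8  -8.1 -26.   -0.2  -1.5  -0.9] T [ 0.08  0.38 -0.02]
pos [368.3  87.6 244.1] rot [-177.3  -33.8   -4.5] F [0.3 0.6 0.2] T [ 0.08  0.38 -0.02] w 45.5 shift cm [-10.04   1.14   4.55]
```

```bash
python3 go.py 330 5 180; python3 -m jog '[[[-2,4.5,1],0,0.5],[[-4.5,4.5,1],0,0.5],[[-4,0,1],0,0.5],[[-4,0,0],0,0.5]]'; python3 q.py; python3 go.py 310 5 150
```

```text
pos [368.3  87.6 244.1] rot [-177.3  -33.8   -4.5] F [0.3 0.6 0.2] T [ 0.08  0.38 -0.02] w 45.5 shift cm [-6.2   8.7   3.15]
time_s: 9.2
ee_pos: [268.4, 26.2, 146.2]
ee_rot: [-177.2, -32.9, -4.1]
force: [-90.6, -5.2, -48.9]
gripper_width: 45.8
q [  6.77 -20.85 149.79  -9.84  18.41 108.45] v [ 18.01 -18.65   2.55 -48.37  -5.52  58.89] eff [ -4.4   3.8 -12.7  -0.1  -8.6  -0.9] T [-0.42  6.48 -0.14]
pos [268.4  26.2 146.2] rot [-177.2  -32.9   -4.1] F [-90.6  -5.2 -48.9] T [-0.42  6.48 -0.14] w 45.8 shift cm [3.82 1.92 1.92]
```

```bash
python3 -m jog '[[[1.5,0,0],0,0.5]]'; python3 q.py; python3 -c "
from h import *
from workcell import viewer
f=viewer.grab_frame('side'); cv2.imwrite('pics/side1.png',f['color'][:,:,::-1])"
```

```text
time_s: 9.32
ee_pos: [279.4, 25.3, 153.7]
ee_rot: [-177.2, -32.9, -4.0]
force: [0.2, 1.3, 0.6]
gripper_width: 45.6
q [  5.56 -20.24 148.15  -7.34  19.36 104.98] v [-11.39   6.86 -15.24  20.45   8.76 -27.37] eff [  1.2  -2.6 -19.9  -0.6  -2.4   0.7] T [-0.01  0.29  0.  ]
```

View pics/side1.png

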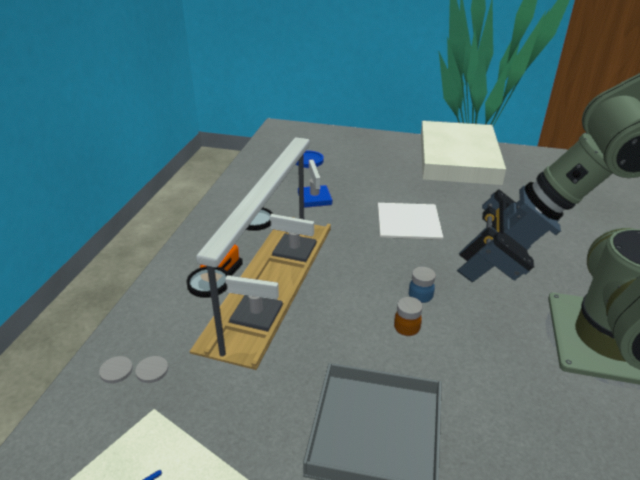

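Nothing was touched. The force spike came from the elbow decelerating at its fold limit, and the rack, jars and tray are all in place. From here I'll push inward gently.

```bash
python3 -m jog '[[[-0.5,0,0],0,0.5],[[-0.5,0,0],0,0.5],[[-1,0,0],0,0.5]]'; python3 q.py; python3 -m jog '[[[-1.5,0,0],0,0.5],[[-1.5,0,0],0,0.5]]'; python3 q.py
```

```text
time_s: 9.75
ee_pos: [264.8, 26.4, 146.8]
ee_rot: [-177.2, -32.8, -4.2]
force: [1.7, -0.7, 1.1]
gripper_width: 45.6
q [  7.33 -21.44 149.76 -10.51  19.27 109.61] v [  8.92  -6.52  -0.41 -12.14   2.58  18.73] eff [ -0.7   1.7 -14.2  -0.1  -4.2  -0.3] T [-0.    0.21 -0.04]
time_s: 10.0
ee_pos: [243.6, 29.8, 148.9]
ee_rot: [-177.4, -31.9, -4.2]
force: [0.3, -1.0, -0.4]
gripper_width: 45.9
q [ 11.94 -24.59 149.76 -14.69  24.08 117.19] v [ 20.53 -12.79  -0.05 -17.17  19.77  32.1 ] eff [ -1.9   3.3 -20.7  -0.1  -2.4  -0.5] T [0.01 0.3  0.  ]
```

```bash
python3 -m jog '[[[-1.2,0.4,1.5],0,0.5],[[-1.2,0.4,1.5],0,0.5],[[-1.2,0.4,1.5],0,0.5]]'; python3 q.py;  python3 -m jog '[[[-1.8,0.4,1.5],0,0.5],[[-1.8,0.4,1.5],0,0.5]]'; python3 q.py
```

```text
time_s: 10.38
ee_pos: [249.2, 25.2, 139.3]
ee_rot: [-177.9, -29.9, -3.9]
force: [0.6, 1.1, -0.4]
gripper_width: 45.5
q [  7.82 -21.85 149.76  -9.67  22.58 109.08] v [-1.079e+01  7.890e+00  1.000e-02  1.285e+01 -4.000e+00 -2.095e+01] eff [  1.   -0.4 -19.9  -0.4  -2.1   0.3] T [ 0.01  0.31 -0.04]
time_s: 10.62
ee_pos: [244.5, 22.5, 133.4]
ee_rot: [-178.2, -28.2, -3.8]
force: [1.0, 0.0, -0.6]
gripper_width: 45.5
q [  6.56 -21.16 149.76  -7.77  23.51 106.27] v [ -5.22   2.59  -0.1    7.6    3.82 -11.35] eff [  0.4  -0.1 -20.5  -0.3  -2.1   0.2] T [0.04 0.3  0.01]
```

```bash
python3 -m jog '[[[-1.8,0.3,1.5],0,0.5],[[-1.8,0.3,1.5],0,0.5],[[-1.8,0.3,1.5],0,0.5]]'; python3 q.py; python3 go.py 500 95 240
```

```text
time_s: 11.0
ee_pos: [236.4, 21.3, 125.8]
ee_rot: [-178.6, -25.7, -3.7]
force: [0.5, 0.4, 0.1]
gripper_width: 45.5
q [  6.46 -20.3  149.72  -7.2   25.2  105.71] v [-0.28  1.97 -0.22  1.38  4.55 -1.43] eff [  0.   -0.5 -20.2  -0.2  -2.    0. ] T [ 0.03  0.3  -0.01]
pos [236.4  21.3 125.8] rot [-178.6  -25.7   -3.7] F [0.5 0.4 0.1] T [ 0.03  0.3  -0.01] w 45.5 shift cm [28.22 -9.05  1.12]
```

Tilt is now 25.7° with roll 1.4° off. Moving to the left magnifier again, passing above the jars.

```bash
python3 -m jog '[[[5.5,-1.6,0],0,0.5],[[5.5,-1.6,0],0,0.5],[[5.5,-1.6,0],0,0.5],[[5.5,-1.6,0],0,0.5],[[5,-1.5,0.8],0,0.5]]'; python3 go.py 610 105 176
```

```text
time_s: 11.62
ee_pos: [488.7, 85.5, 234.5]
ee_rot: [-178.8, -25.1, -3.7]
force: [0.5, -0.3, 0.7]
gripper_width: 45.4
pos [488.7  85.5 234.5] rot [-178.8  -25.1   -3.7] F [ 0.5 -0.3  0.7] T [-0.01  0.26 -0.  ] w 45.4 shift cm [ 8.36 -2.51 10.44]
```

```bash
python3 -m jog '[[[2,-1,5.3],0,0.5],[[2,-0.5,5.3],0,0.5]]'; python3 q.py; python3 go.py 610 105 176;python3 go.py 654 102.1 86
```

```text
time_s: 11.88
ee_pos: [578.5, 99.8, 159.8]
ee_rot: [-178.6, -25.8, -3.7]
force: [-0.1, 0.4, 0.5]
gripper_width: 45.4
q [ 11.44  13.13 114.02 -11.06  27.91 113.44] v [ -5.19  50.38 -14.69  -8.26 -41.28   5.81] eff [  0.5 -38.1 -19.6  -0.2  -1.1  -0.1] T [0.11 0.31 0.03]
pos [578.5  99.8 159.8] rot [-178.6  -25.8   -3.7] F [-0.1  0.4  0.5] T [0.11 0.31 0.03] w 45.4 shift cm [ 3.51 -0.72 -0.09]
pos [578.5  99.8 159.8] rot [-178.6  -25.8   -3.7] F [-0.1  0.4  0.5] T [0.11 0.31 0.03] w 45.4 shift cm [ 3.56 -0.46  9.93]
```

```bash
python3 -m jog '[[[1.2,-0.5,3],0,0.5],[[1.2,0,3],0,0.4],[[1,0,2.5],0,0.35]]'; python3 go.py 654 102.1 86
```

```text
time_s: 12.25
ee_pos: [648.8, 103.3, 91.9]
ee_rot: [-178.7, -25.5, -3.6]
force: [-0.4, -0.2, 0.4]
gripper_width: 32.2
pos [648.8 103.3  91.9] rot [-178.7  -25.5   -3.6] F [-0.4 -0.2  0.4] T [ 0.03  0.31 -0.04] w 32.2 shift cm [0.22 0.1  0.75]
```

```bash
python3 -m jog '[[[0.2,0.15,0.8],0,0.25],[[0,0,0],0,0.15],[[0,0,0],0,0.1],[[0,0,0],0,0.1]]' 25; python3 go.py 654 102.1 86; python3 q.py
```

```text
time_s: 12.75
ee_pos: [653.1, 101.7, 83.7]
ee_rot: [-178.7, -25.3, -3.5]
force: [4.4, -1.6, -7.7]
gripper_width: 11.9
pos [653.1 101.7  83.7] rot [-178.7  -25.3   -3.5] F [ 4.4 -1.6 -7.7] T [-0.31 -0.04 -0.17] w 11.9 shift cm [ 0.18 -0.05 -0.17]
q [ 10.02  24.57 109.59 -12.49  21.36 113.93] v [-0.01 -0.16  0.34  0.08 -0.42 -0.02] eff [  1.5 -46.7 -19.5   0.1  -1.7   0. ] T [-0.31 -0.04 -0.17]
```

```bash
python3 -m jog '[[[-0.15,-0.05,0.3],3,0.1],[[-0.05,-0.05,0.1],3,0.1]]'; python3 q.py; python3 go.py 653 101.7 84
```

```text
time_s: 13.0
ee_pos: [653.7, 102.0, 83.9]
ee_rot: [-176.0, -25.3, -10.1]
force: [-1.6, -5.3, 3.3]
gripper_width: 12.0
q [ 10.12  24.56 109.74 -13.2   20.97 120.64] v [ 0.16 -0.57  0.27 -1.98 -0.15 25.72] eff [  3.9 -40.7 -18.8   1.   -2.8  -0.1] T [-1.65  0.36 -0.46]
pos [653.7 102.   83.9] rot [-176.   -25.3  -10.1] F [-1.6 -5.3  3.3] T [-1.65  0.36 -0.46] w 12.0 shift cm [-0.05  0.04 -0.04]
```

```bash
python3 -m jog '[[[0,0,0],0,0.1]]'; python3 q.py; python3 -c "
from h import *
from workcell import viewer
f=viewer.grab_frame('wrist'); cv2.imwrite('pics/wr_l1.png',f['color'][:,:,::-1]); pickle.dump(f,open('pics/wr_l1.pkl','wb'))"
python3 -m jog '[[[0,0.08,0],-4.5,0.1],[[0,0.08,0],-4.5,0.1],[[0,0,0],-3,0.1]]';  python3 q.py
```

```text
time_s: 13.12
ee_pos: [653.0, 101.2, 84.8]
ee_rot: [-176.1, -25.4, -10.1]
force: [-0.8, -0.8, -2.4]
gripper_width: 12.0
q [ 10.08  24.43 109.77 -13.27  21.09 120.61] v [-0.03 -0.69  0.51 -0.08  0.51 -0.03] eff [  1.1 -43.3 -19.7   0.   -2.5   0.2] T [-0.4   0.63 -0.  ]
time_s: 13.55
ee_pos: [653.0, 102.9, 83.5]
ee_rot: [178.5, -25.7, 3.3]
force: [-0.7, 1.3, 2.5]
gripper_width: 11.8
q [ 10.07  24.52 109.95 -12.61  20.6  107.91] v [  0.46  -0.37  -0.22   1.24  -0.32 -24.54] eff [ -1.  -41.9 -18.   -0.7  -1.6   0.1] T [0.83 0.49 0.1 ]
```

View pics/wr_l1.png

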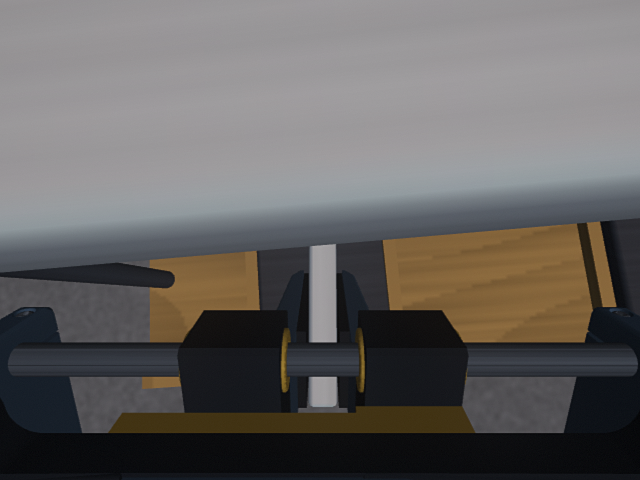

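Turned 6.6° to the left, the settled torque about the vertical is ~0 at the left magnifier, so it looks loose. In the wrist view the arm turns with the gripper while the foot (edges near columns 258 and 385) stays aligned with the rack. I'll settle at the right-hand end, read, release and check whether it stays.

```bash
python3 -m jog '[[[0,0,0],0,0.1]]'; python3 q.py; python3 -m jog '[[[0,0,0],0,0.3],[[0,0,0],0,0.4],[[0,0,-4],0,0.5],[[0,0,-5],0,0.5],[[-2,0,-5],-2,0.5]]'
python3 - <<'E'
from h import *
from workcell import viewer
f=viewer.grab_frame('wrist'); cv2.imwrite('pics/wr_l2.png',f['color'][:,:,::-1]); pickle.dump(f,open('pics/wr_l2.pkl','wb'))
E
```

```text
time_s: 13.68
ee_pos: [653.0, 103.3, 83.6]
ee_rot: [178.6, -25.7, 3.3]
force: [0.8, -1.9, 1.0]
gripper_width: 11.8
q [ 10.09  24.5  109.94 -12.56  20.6  107.94] v [ 0.05  0.13  0.12  0.35 -0.69 -0.16] eff [  1.4 -42.  -18.4  -0.1  -1.9  -0.2] T [-0.09  0.39 -0.13]
time_s: 14.3
ee_pos: [573.0, 101.9, 201.3]
ee_rot: [177.6, -25.4, 5.4]
force: [0.5, 0.1, 1.2]
gripper_width: 45.8
```

View pics/wr_l2.png

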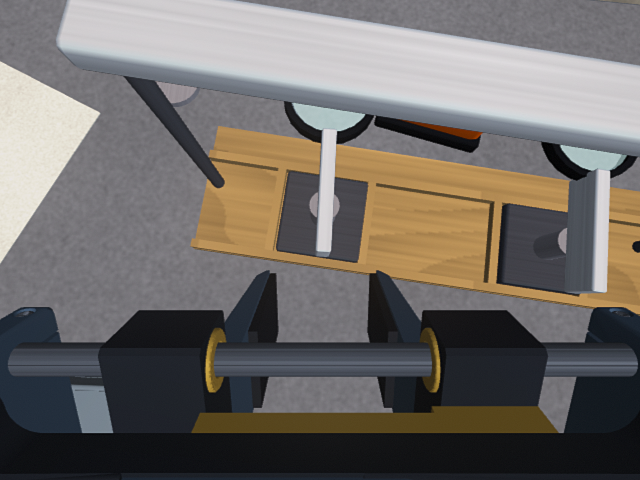

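```bash
python3 - <<'E'
from h import *
f=pickle.load(open("pics/wr_l2.pkl","rb"))
def y(a,b,z):
    A,B=unp(f,a,z),unp(f,b,z); print(A.round(1),B.round(1),"yaw",np.degrees(np.arctan2(*(B-A)[[1,0]])).round(1))
y((323,254),(329,132),95); y((274,247),(287,170),24); y((358,262),(368,181),24); y((596,291),(597,171),95); y((498,282),(503,203),24)
E
python3 go.py 595 -112 177
```

```text
[616.7  99.1  95. ] [715.2 101.8  95. ] yaw 1.5
[628.7 144.   24. ] [705.8 138.6  24. ] yaw -4.0
[620.8  63.2  24. ] [701.7  58.2  24. ] yaw -3.5
[ 605.1 -112.8   95. ] [ 702.2 -117.1   95. ] yaw -2.6
[612.3 -72.4  24. ] [690.9 -77.1  24. ] yaw -3.4
pos [569.6 101.8 205.4] rot [177.6 -25.6   5.5] F [-4.  -0.7  1.8] T [-0.01  0.41  0.05] w 45.4 shift cm [-0.79 21.39  3.68]
```

The left arm is released and stays deflected: arm yaw +1.5° against foot yaw −3.8°, so the swivel is at about −5.2° and it's loose. Now the right one.

```bash
python3 -m jog '[[[0,5.4,0.5],2.5,0.5],[[0,5.4,0.5],2.5,0.5],[[0,5.4,0.5],2.5,0.5],[[0,4.5,1],1.5,0.5]]'; python3 go.py 596 -112.3 175; python3 go.py 640 -115.1 85;python3 q.py
```

```text
time_s: 14.85
ee_pos: [586.6, -106.4, 190.2]
ee_rot: [-177.9, -26.3, -4.4]
force: [0.3, -0.2, 0.5]
gripper_width: 45.6
pos [ 586.6 -106.4  190.2] rot [-177.9  -26.3   -4.4] F [ 0.3 -0.2  0.5] T [0.03 0.26 0.07] w 45.6 shift cm [0.21 0.58 1.78]
pos [ 586.6 -106.4  190.2] rot [-177.9  -26.3   -4.4] F [ 0.3 -0.2  0.5] T [0.03 0.26 0.07] w 45.6 shift cm [ 0.17  0.89 11.79]
q [-14.96  11.77 110.81  12.6   32.48  69.78] v [-44.77  12.9   -3.21  37.5   -2.78 -60.  ] eff [  3.3 -36.  -21.5  -0.1  -1.7   0.9] T [0.03 0.26 0.07]
```

```bash
python3 -m jog '[[[0,0.4,3.8],0,0.5],[[0,0.2,4],0,0.4],[[0,0,3],0,0.35]]'; python3 go.py 640 -115.1 85
```

```text
time_s: 15.22
ee_pos: [636.7, -118.8, 93.9]
ee_rot: [-178.0, -26.7, -4.9]
force: [0.3, 0.1, -0.0]
gripper_width: 32.4
pos [ 636.7 -118.8   93.9] rot [-178.   -26.7   -4.9] F [ 0.3  0.1 -0. ] T [-0.    0.32 -0.03] w 32.4 shift cm [-0.14 -0.36  0.94]
```

```bash
python3 -m jog '[[[-0.1,-0.4,0.9],-1.2,0.3],[[0,-0.1,0.1],-0.3,0.25],[[0,0,0],0,0.1],[[0,0,0],0,0.1]]' 25; python3 go.py 640 -115.1 85; python3 q.py
```

```text
time_s: 15.72
ee_pos: [640.1, -114.1, 83.8]
ee_rot: [-179.0, -26.7, -3.0]
force: [1.9, -5.2, -9.2]
gripper_width: 12.0
pos [ 640.1 -114.1   83.8] rot [-179.   -26.7   -3. ] F [ 1.9 -5.2 -9.2] T [-1.28  0.68 -0.54] w 12.0 shift cm [ 0.05  0.09 -0.11]
q [-14.03  23.59 112.11  18.51  19.12  62.54] v [-0.03 -0.22  0.21 -0.36 -0.15  0.13] eff [  3.7 -46.9 -19.9   1.2  -1.2   0.1] T [-1.28  0.68 -0.54]
```

```bash
python3 -m jog '[[[-0.15,-0.05,0.3],4,0.1],[[-0.05,-0.05,0.15],3.5,0.1]]' 35; python3 q.py; python3 -m jog '[[[0,0,0],0,0.1]]'; python3 q.py; python3 -c "
from h import *
from workcell import viewer
f=viewer.grab_frame('wrist'); cv2.imwrite('pics/wr_r1.png',f['color'][:,:,::-1]); pickle.dump(f,open('pics/wr_r1.pkl','wb'))"
```

```text
time_s: 15.98
ee_pos: [640.2, -114.5, 84.1]
ee_rot: [-175.4, -26.7, -11.1]
force: [-6.0, -6.7, 2.2]
gripper_width: 13.0
q [-13.99  23.52 112.36  18.66  18.52  69.69] v [-0.23 -0.49  0.61 -0.7  -1.56 27.21] eff [  4.7 -39.3 -19.5   2.1  -1.4   0.3] T [-2.15  1.2  -0.36]
time_s: 16.1
ee_pos: [639.8, -116.0, 85.1]
ee_rot: [-175.7, -26.9, -10.9]
force: [0.6, -8.3, -7.7]
gripper_width: 12.5
q [-14.08  23.4  112.42  18.4   18.45  69.64] v [-0.67 -0.93  0.39 -1.45 -0.03 -0.25] eff [  5.1 -45.7 -19.8   1.9  -1.1   0.6] T [-1.97  0.89 -0.49]
```

View pics/wr_r1.png

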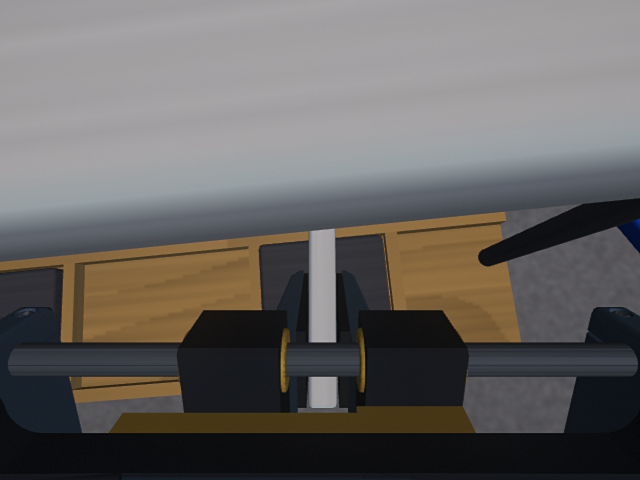

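Run:
```python
from h import *
f=pickle.load(open("pics/wr_r1.pkl","rb")); im=cv2.imread("pics/wr_r1.png")
def y(a,b,z):
    A,B=unp(f,a,z),unp(f,b,z); print(A.round(1),B.round(1),"yaw",np.degrees(np.arctan2(*(B-A)[[1,0]])).round(2))
g=im.astype(int).min(axis=2)
# arm edges per row: bright run around col 322
P=[]
for r in range(240,300,6):
    row=g[r,295:350]; k=np.where(row>140)[0]; P.append(((k[0]+k[-1])/2+295,r)); 
print(P)
y(P[-1],P[0],95); y((391,305),(384,237),24); A,B=unp(f,(262,247),24),unp(f,(384,237),24); print("far edge yaw",np.degrees(np.arctan2(*(A-B)[[1,0]]))-90)
A,B=unp(f,(400,233),6),unp(f,(504,221),6);
```

```text
[(np.float64(322.5), 240), (np.float64(322.5), 246), (np.float64(322.5), 252), (np.float64(322.5), 258), (np.float64(322.5), 264), (np.float64(322.5), 270), (np.float64(322.5), 276), (np.float64(322.5), 282), (np.float64(322.5), 288), (np.float64(322.5), 294)]
[ 650.7 -120.1   95. ] [ 674.6 -123.9   95. ] yaw -9.01
[ 641.1 -156.7   24. ] [ 684.  -160.4   24. ] yaw -4.93
far edge yaw -4.957162159301106
```

The foot is at about −5.0° and the arm at −9.0°, so the swivel is at roughly +4° against real resistance: the sound one, and I'm turning a little further. Then as far to the right.

```bash
python3 -m jog '[[[-0.1,-0.1,0.25],1.6,0.1]]' ; python3 q.py; python3 -c "
from h import *
from workcell import viewer
f=viewer.grab_frame('wrist'); cv2.imwrite('pics/wr_r2.png',f['color'][:,:,::-1]); pickle.dump(f,open('pics/wr_r2.pkl','wb'))"
python3 -m jog '[[[0,0.1,0],-6,0.1],[[-0.05,0.1,0.1],-6,0.1],[[-0.05,0,0.1],-4.5,0.1]]'; python3 q.py; python3 -m jog '[[[-0.1,0,0.1],0,0.1]]'; python3 q.py; python3 -c "
from h import *
from workcell import viewer
f=viewer.grab_frame('wrist'); cv2.imwrite('pics/wr_r3.png',f['color'][:,:,::-1]); pickle.dump(f,open('pics/wr_r3.pkl','wb'))
a=cv2.imread('pics/wr_r2.png')[215:330,200:520];b=cv2.imread('pics/wr_r3.png')[215:330,200:520]
cv2.imwrite('pics/wr_r23.png',cv2.resize(cv2.vconcat([a,b]),None,fx=2.5,fy=2.5,interpolation=cv2.INTER_CUBIC))"
```

```text
time_s: 16.27
ee_pos: [640.2, -116.1, 84.8]
ee_rot: [-175.1, -26.9, -12.5]
force: [-10.5, -1.6, 16.1]
gripper_width: 12.5
q [-14.03  23.43 112.53  18.4   18.09  71.11] v [ 0.49 -0.24  1.28 -0.41 -2.71 11.79] eff [  1.9 -31.6 -17.8   1.5  -2.1   0.5] T [-1.11  1.14  0.18]
time_s: 16.7
ee_pos: [638.5, -115.6, 84.7]
ee_rot: [176.6, -27.1, 6.2]
force: [1.6, 6.8, 4.5]
gripper_width: 11.7
q [-14.17  23.33 112.71  19.32  18.2   53.48] v [  0.4   -0.39   0.06   2.9   -0.09 -37.54] eff [ -4.2 -38.1 -16.5  -1.4  -2.4  -0.3] T [ 2.13 -0.14  0.19]
time_s: 16.82
ee_pos: [638.7, -114.4, 85.2]
ee_rot: [176.8, -27.3, 6.0]
force: [0.8, 3.8, 1.5]
gripper_width: 11.7
q [-14.11  23.28 112.77  19.78  18.12  53.27] v [ 0.27 -0.25  0.67  3.33 -1.11 -1.95] eff [ -2.5 -39.9 -17.4  -0.8  -2.1  -0.7] T [ 1.28  0.05 -0.04]
```

View pics/wr_r23.png

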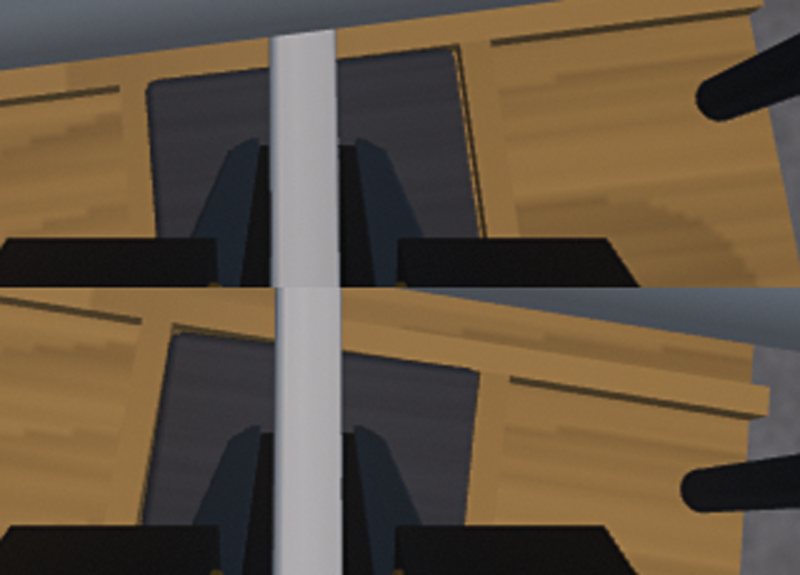

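Run:
```python
from h import *
def an(n,L,Rr,off):
    f=pickle.load(open(f"pics/{n}.pkl","rb")); g=cv2.imread(f"pics/{n}.png").astype(int).min(axis=2)
    px=lambda u,v:(200+u/2.5,215+(v-off)/2.5)
    A,B=unp(f,px(*L),24),unp(f,px(*Rr),24); fy=np.degrees(np.arctan2(*(A-B)[[1,0]]))-90
    P=[]
    for r in (250,295):
        k=np.where(g[r,295:350]>140)[0]; P.append(((k[0]+k[-1])/2+295,r))
    C,D=unp(f,P[1],95),unp(f,P[0],95); ay=np.degrees(np.arctan2(*(D-C)[[1,0]]))
    print(n,"foot",fy.round(1),"arm",ay.round(1),"swivel",(fy-ay).round(1), A.round(0),B.round(0))
an("wr_r2",(150,82),(458,46),0); an("wr_r3",(175,335),(478,372),287.5)
```

```text
wr_r2 foot -4.4 arm -9.7 swivel 5.3 [692. -81.  24.] [ 686. -161.   24.]
wr_r3 foot -2.1 arm 4.4 swivel -6.5 [689. -81.  24.] [ 686. -160.   24.]
```

Swivel +5.3° then about −6.5°, with clear spring torque: the right one is sound. Release, retreat, then half-turn the tool for the tray side.

```bash
python3 -m jog '[[[0,0,0],3,0.3],[[0,0,0],0,0.4],[[0,0,-4.5],0,0.5],[[0,0,-5],0,0.5],[[0,0,-5],-5,0.5],[[0,0,-2],-10.7,0.5],[[0,0,0],-10.7,0.5],[[0,0,0],-10.7,0.5],[[0,0,0],-10.7,0.5],[[0,0,0],-10.7,0.5]]'; python3 -m jog '[[[0,0,0],-10.7,0.5],[[0,0,0],-10.7,0.5],[[0,0,0],-10.7,0.5],[[0,0,0],-10.7,0.5],[[0,0,0],-10.7,0.5],[[0,0,0],-10.7,0.5],[[0,0,0],-10.7,0.5],[[0,0,0],-10.7,0.5],[[0,0,0],-10.7,0.5],[[0,0,0],-10.7,0.5]]'; python3 q.py; python3 go.py 610 105 180; python3 -c "
from h import *
s=__import__('workcell').telemetry.state(); R=Ro.from_euler('xyz',s['ee_rot'],degrees=True).as_matrix(); z=R[:,2]; print('tilt',np.degrees(np.arccos(-z[2])),'az',np.degrees(np.arctan2(z[1],z[0])),'jaw az',np.degrees(np.arctan2(R[1,1],R[0,1])),'jaw elev',np.degrees(np.arcsin(R[2,1])))"
```

```text
time_s: 18.12
ee_pos: [559.0, -113.5, 244.9]
ee_rot: [154.5, -12.4, 64.2]
force: [-0.6, -1.4, 0.2]
gripper_width: 45.3
time_s: 19.38
ee_pos: [555.9, -113.8, 251.3]
ee_rot: [175.0, 28.3, 167.4]
force: [0.0, 0.4, -0.8]
gripper_width: 45.5
q [ -16.6     5.02  110.23   11.48   37.42 -102.76] v [-5.000e-02 -6.100e-01  9.000e-02 -3.100e-01  9.000e-02 -8.498e+01] eff [  0.  -28.8 -23.9   0.4  -1.9   1.2] T [0.11 0.15 0.01]
pos [ 555.9 -113.8  251.3] rot [175.   28.3 167.4] F [ 0.   0.4 -0.8] T [0.11 0.15 0.01] w 45.5 shift cm [ 2.91 21.87  8.48]
tilt 28.67028236430251 az -2.0006396473425427 jaw az 79.83582543907507 jaw elev 4.439906570605788
```

```bash
cat > tl.py <<'E'
from h import *
s=__import__('workcell').telemetry.state(); R=Ro.from_euler('xyz',s['ee_rot'],degrees=True).as_matrix(); z=R[:,2]
print('tilt %.1f az %.1f jaw az %.1f jaw elev %.1f'%(np.degrees(np.arccos(-z[2])),np.degrees(np.arctan2(z[1],z[0])),np.degrees(np.arctan2(R[1,1],R[0,1])),np.degrees(np.arcsin(R[2,1]))),'q',s['qpos'].round(1))
E
python3 -m jog '[[[1,5,1],-4,0.5],[[0.5,5.5,2],-2,0.5],[[0.5,5.5,2],0,0.5],[[0.5,5,2],0,0.5]]'; python3 tl.py; python3 go.py 610 105 180; python3 go.py 654 102 86
```

```text
time_s: 19.88
ee_pos: [594.0, 97.2, 191.1]
ee_rot: [178.4, 29.3, 174.3]
force: [-0.1, -0.7, -0.5]
gripper_width: 46.2
tilt 29.4 az -2.5 jaw az 85.0 jaw elev 1.4 q [ 11.9  11.6 112.3 -14.9  28.4 -61.4]
pos [594.   97.2 191.1] rot [178.4  29.3 174.3] F [-0.1 -0.7 -0.5] T [ 0.06  0.16 -0.03] w 46.2 shift cm [-0.77  0.88  1.73]
pos [594.   97.2 191.1] rot [178.4  29.3 174.3] F [-0.1 -0.7 -0.5] T [ 0.06  0.16 -0.03] w 46.2 shift cm [-1.000e-02  7.400e-01  1.208e+01]
```

```bash
python3 -m jog '[[[0,0.4,4],0,0.5],[[0,0.2,4],0,0.4],[[0,0,3.2],0,0.4]]'; python3 tl.py; python3 go.py 654 101.3 85
```

```text
time_s: 20.25
ee_pos: [651.9, 107.3, 95.0]
ee_rot: [178.4, 29.8, 174.9]
force: [0.2, -1.2, 0.1]
gripper_width: 36.5
tilt 29.8 az -1.8 jaw az 85.7 jaw elev 1.4 q [ 11.5  23.1 112.3 -23.5  16.7 -53. ]
pos [651.9 107.3  95. ] rot [178.4  29.8 174.9] F [ 0.2 -1.2  0.1] T [0.16 0.16 0.02] w 36.5 shift cm [ 0.27 -0.6   0.98]
```

```bash
python3 -m jog '[[[0.3,-0.7,0.9],0,0.35],[[0,-0.1,0],0,0.25],[[0,0,0],0,0.1],[[0,0,0],0,0.08],[[0,0,0],0,0.08]]' 50; python3 tl.py; python3 go.py 654 101.3 85
```

```text
time_s: 20.88
ee_pos: [652.8, 100.8, 86.8]
ee_rot: [178.1, 29.9, 174.8]
force: [5.4, -1.1, -10.0]
gripper_width: 11.9
tilt 30.0 az -1.4 jaw az 85.8 jaw elev 1.6 q [ 10.6  23.7 113.  -23.7  15.  -53.3]
pos [652.8 100.8  86.8] rot [178.1  29.9 174.8] F [  5.4  -1.1 -10. ] T [-0.07 -0.23 -0.08] w 11.9 shift cm [-0.01  0.05  0.21]
```

```bash
python3 -m jog '[[[-0.8,0,-1.4],0,0.05],[[-0.8,0,-1.4],0,0.05],[[-0.4,0,-0.7],0,0.05]]' 60; python3 tl.py; python3 go.py 510 110 120
```

```text
time_s: 21.25
ee_pos: [647.2, 98.4, 124.4]
ee_rot: [178.4, 29.2, 174.9]
force: [-0.9, -0.5, -7.6]
gripper_width: 11.8
tilt 29.3 az -1.8 jaw az 85.7 jaw elev 1.4 q [ 10.5  20.4 110.9 -17.1  20.8 -60.3]
pos [647.2  98.4 124.4] rot [178.4  29.2 174.9] F [-0.9 -0.5 -7.6] T [0.13 0.91 0.01] w 11.8 shift cm [12.23  0.11 -6.34]
```

```bash
python3 -m jog '[[[3,0,-1.5],0,0.05],[[4,0,-2.2],0,0.05],[[4,0,-2.8],0,0.05],[[2,0,-3],0,0.05]]'; python3 tl.py; python3 go.py 389 299 170; python3 -c "
from h import *
from workcell import viewer
f=viewer.grab_frame('side'); cv2.imwrite('pics/side2.png',f['color'][:,:,::-1])"
```

```text
time_s: 21.75
ee_pos: [479.5, 107.2, 140.7]
ee_rot: [178.7, 28.6, 174.7]
force: [1.3, 0.0, -5.9]
gripper_width: 11.8
tilt 28.7 az -2.6 jaw az 85.3 jaw elev 1.1 q [ 17.3   6.5 128.  -27.7  20.6 -43.9]
pos [479.5 107.2 140.7] rot [178.7  28.6 174.7] F [ 1.3  0.  -5.9] T [0.16 0.9  0.02] w 11.8 shift cm [ 8.05 18.44 -7.32]
```

View pics/side2.png

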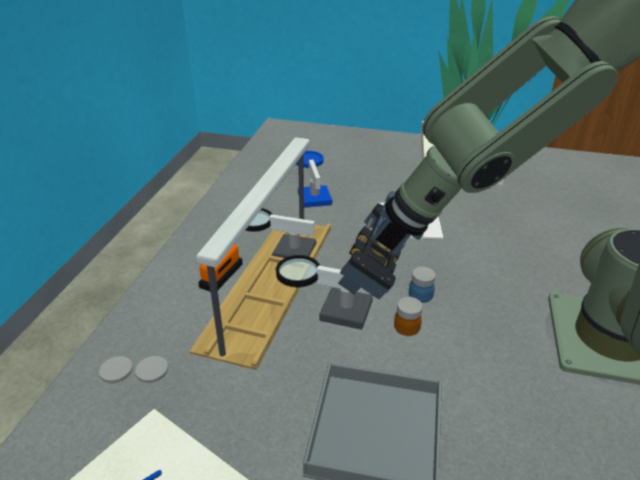

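The left magnifier is held upright at (345,305), with the rack pocket empty, the right one still in place and the jars clear. Moving on over the tray.

```bash
python3 -m jog '[[[1.5,4,-2.2],0,0.05],[[2,4.6,-2],0,0.05],[[2,4.6,-1.8],0,0.05],[[2,4,-1],0,0.05]]'; python3 tl.py; python3 go.py 389 299 130
```

```text
time_s: 22.3
ee_pos: [386.5, 285.0, 171.8]
ee_rot: [178.6, 28.5, 173.9]
force: [0.8, 0.3, -7.1]
gripper_width: 12.0
tilt 28.5 az -3.1 jaw az 84.6 jaw elev 1.3 q [ 49.5   6.3 122.1 -36.7  39.4  -8.5]
pos [386.5 285.  171.8] rot [178.6  28.5 173.9] F [ 0.8  0.3 -7.1] T [0.2  0.78 0.  ] w 12.0 shift cm [1.91 1.33 3.76]
```

```bash
python3 -m jog '[[[1,0.7,2],0,0.05],[[1,0.6,1.8],0,0.05],[[0.3,0,0.5],0,0.05]]'; python3 tl.py; python3 go.py 389 299 95
```

```text
time_s: 22.68
ee_pos: [385.2, 303.9, 123.1]
ee_rot: [178.1, 28.4, 174.0]
force: [-0.4, 0.1, -7.0]
gripper_width: 12.3
tilt 28.5 az -2.0 jaw az 84.9 jaw elev 1.7 q [ 51.1  11.5 124.8 -43.6  33.6   1.5]
pos [385.2 303.9 123.1] rot [178.1  28.4 174. ] F [-0.4  0.1 -7. ] T [ 0.07  0.87 -0.03] w 12.3 shift cm [ 0.96 -0.54  2.66]
```

```bash
python3 -m jog '[[[0.6,-0.3,1.3],0,0.05],[[0.4,-0.1,1],0,0.05]]'; python3 go.py 389 299 86; python3 -m jog '[[[0.2,0,0.4],0,0.05]]';python3 go.py 389 299 86
```

```text
time_s: 22.92
ee_pos: [386.9, 299.9, 98.3]
ee_rot: [178.0, 28.4, 173.9]
force: [0.3, 0.9, -7.3]
gripper_width: 11.9
pos [386.9 299.9  98.3] rot [178.   28.4 173.9] F [ 0.3  0.9 -7.3] T [ 0.09  0.85 -0.09] w 11.9 shift cm [ 0.39 -0.11  1.18]
time_s: 23.05
ee_pos: [387.0, 299.4, 93.7]
ee_rot: [178.0, 28.4, 173.8]
force: [-0.4, -0.4, -7.3]
gripper_width: 11.6
pos [387.  299.4  93.7] rot [178.   28.4 173.8] F [-0.4 -0.4 -7.3] T [ 0.13  0.89 -0.03] w 11.6 shift cm [ 0.19 -0.04  0.77]
```

```bash
python3 -m jog '[[[0.2,0,0.4],0,0.05]]' | grep -E "pos|force"; python3 -m jog '[[[0.15,0,0.3],0,0.05]]'| grep -E "pos|force"; python3 -m jog '[[[0.1,0,0.25],0,0.05]]'| grep -E "pos|force"
```

```text
ee_pos: [387.4, 299.4, 89.5]
force: [0.1, 0.4, -7.1]
ee_pos: [387.7, 299.6, 86.4]
force: [-0.6, -0.0, -8.7]
ee_pos: [389.5, 301.2, 85.5]
force: [-1.6, 2.0, 8.8]
```

Touched down: the force went from −7 to +9 N. Release and retreat.

```bash
python3 -m jog '[[[0,0,0],0,0.18],[[0,0,0],0,0.3],[[0,0,0],0,0.4]]' | grep -E "pos|force|wid"; python3 -m jog '[[[0,0,-3],0,0.45],[[0,0,-5],0,0.5],[[-1,-1,-5],0,0.5],[[-2,-3,-4],0,0.5]]'; python3 tl.py; python3 -c "
from h import *
from workcell import viewer
for n in ('side','top'):
  f=viewer.grab_frame(n); cv2.imwrite(f'pics/{n}3.png',f['color'][:,:,::-1]); pickle.dump(f,open(f'pics/{n}3.pkl','wb'))
a=cv2.imread('pics/side3.png')[220:480,180:500]; b=cv2.imread('pics/top3.png')[100:360,120:440]
cv2.imwrite('pics/c3.png',cv2.resize(cv2.hconcat([a,b]),None,fx=1.25,fy=1.25,interpolation=cv2.INTER_CUBIC))"
```

```text
ee_pos: [391.5, 303.2, 88.1]
force: [-0.0, 0.4, -0.7]
gripper_width: 33.4
time_s: 24.3
ee_pos: [329.5, 261.2, 251.5]
ee_rot: [177.8, 28.6, 174.0]
force: [0.7, 0.1, 0.3]
gripper_width: 45.6
tilt 28.7 az -1.5 jaw az 85.1 jaw elev 1.9 q [ 54.1  -4.6 119.9 -30.4  51.7 -14. ]
```

View pics/c3.png

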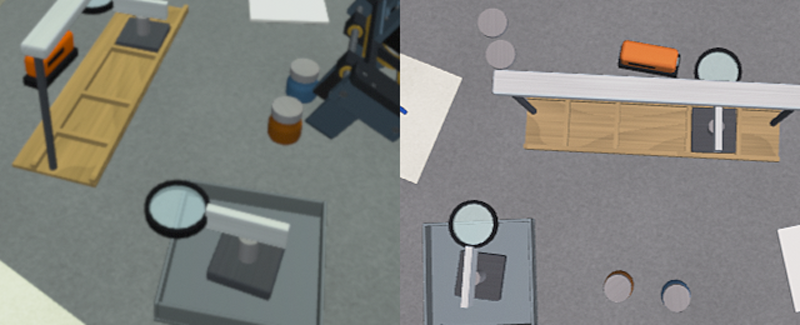

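The loose one stands upright inside the tray; the jars, laser level and right magnifier are where they were. Now move right and turn the tool back.

```bash
python3 go.py 570 -113 240
```

```text
pos [330.7 260.3 254.6] rot [177.4  28.9 173.6] F [ 0.2  0.5 -0.4] T [0.14 0.14 0.03] w 45.5 shift cm [-23.76 -35.06  13.23]
```

```bash
python3 -m jog '[[[-3,-4.8,1.2],0,0.5],[[-3,-4.8,1.2],0,0.5],[[-3,-4.8,1.4],0,0.5],[[-3,-4.8,1.6],0,0.5],[[-3,-4.8,1.8],0,0.5],[[-3,-4.8,1.8],0,0.5],[[-3,-4.5,1.8],0,0.5]]'; python3 tl.py; python3 go.py 570 -113 240
```

```text
time_s: 25.28
ee_pos: [540.4, -94.9, 245.8]
ee_rot: [177.2, 29.0, 174.0]
force: [0.6, 1.1, -0.3]
gripper_width: 45.9
tilt 29.1 az -0.1 jaw az 85.4 jaw elev 2.5 q [ -15.4    3.4  113.    12.6   35.9 -108.6]
pos [540.4 -94.9 245.8] rot [177.2  29.  174. ] F [ 0.6  1.1 -0.3] T [0.08 0.15 0.01] w 45.9 shift cm [-2.46 -1.59  1.95]
```

```bash
python3 -m jog '[[[0,0,0],10.7,0.5],[[0,0,0],10.7,0.5],[[0,0,0],10.7,0.5],[[0,0,0],10.7,0.5],[[0,0,0],10.7,0.5],[[0,0,0],10.7,0.5],[[0,0,0],10.7,0.5],[[0,0,0],10.7,0.5],[[0,0,0],10.7,0.5],[[0,0,0],10.7,0.5]]' >/dev/null; python3 -m jog '[[[0,0,0],10.7,0.5],[[0,0,0],10.7,0.5],[[0,0,0],10.7,0.5],[[0,0,0],10.7,0.5],[[0,0,0],10.7,0.5],[[0,0,0],8,0.5]]'; python3 tl.py; python3 go.py 596 -112.3 175
```

```text
time_s: 27.28
ee_pos: [535.9, -101.3, 221.4]
ee_rot: [177.3, -26.7, 5.6]
force: [-0.3, 0.6, -0.7]
gripper_width: 45.6
tilt 26.8 az -0.3 jaw az -85.6 jaw elev 2.4 q [-16.    5.2 114.   12.2  35.4  60.7]
pos [ 535.9 -101.3  221.4] rot [177.3 -26.7   5.6] F [-0.3  0.6 -0.7] T [-0.04  0.27 -0.02] w 45.6 shift cm [3.16 1.37 6.85]
```

```bash
python3 -m jog '[[[1.5,0.8,2],5,0.5],[[1.5,0.5,3],3,0.5]]'; python3 tl.py; python3 go.py 640 -115.1 85
```

```text
time_s: 27.52
ee_pos: [585.8, -113.4, 189.4]
ee_rot: [-178.5, -26.7, -3.8]
force: [-0.5, -0.1, -0.2]
gripper_width: 45.5
tilt 26.8 az -0.4 jaw az -93.1 jaw elev -1.4 q [-15.7  11.8 111.1  13.   31.8  68.1]
pos [ 585.8 -113.4  189.4] rot [-178.5  -26.7   -3.8] F [-0.5 -0.1 -0.2] T [0.03 0.29 0.03] w 45.5 shift cm [ 0.14  0.13 11.76]
```

```bash
python3 -m jog '[[[0,-0.1,3.6],0,0.5],[[0,-0.1,4],0,0.4],[[0,0,3.3],0,0.35]]'; python3 go.py 640 -115.1 85
```

```text
time_s: 27.9
ee_pos: [636.9, -112.5, 86.7]
ee_rot: [-178.5, -26.6, -3.9]
force: [0.0, -0.6, -0.7]
gripper_width: 32.6
pos [ 636.9 -112.5   86.7] rot [-178.5  -26.6   -3.9] F [ 0.  -0.6 -0.7] T [ 0.07  0.25 -0.  ] w 32.6 shift cm [0.21 0.25 0.29]
```

```bash
python3 -m jog '[[[0.2,0.35,0],0,0.25],[[0,0.1,0],0,0.1],[[0,0,0],0,0.08],[[0,0,0],0,0.08]]' 50; python3 tl.py; python3 go.py 640 -115.1 85; python3 -m jog '[[[0.7,0,-1.4],0,0.05],[[0.7,0,-1.4],0,0.05],[[0.4,0,-0.7],0,0.05]]' 60;  python3 go.py 510 -107 140
```

```text
time_s: 28.4
ee_pos: [636.0, -117.0, 84.5]
ee_rot: [-178.4, -26.2, -3.9]
force: [2.7, -2.3, -7.5]
gripper_width: 11.7
tilt 26.2 az -0.3 jaw az -93.2 jaw elev -1.4 q [-14.5  23.4 112.1  18.4  20.   63.1]
pos [ 636.  -117.    84.5] rot [-178.4  -26.2   -3.9] F [ 2.7 -2.3 -7.5] T [-0.28  0.58 -0.11] w 11.7 shift cm [ 0.37 -0.21  0.14]
time_s: 28.78
ee_pos: [632.3, -117.2, 122.0]
ee_rot: [-178.3, -25.5, -4.0]
force: [-1.9, -1.2, -6.4]
gripper_width: 11.6
pos [ 632.3 -117.2  122. ] rot [-178.3  -25.5   -4. ] F [-1.9 -1.2 -6.4] T [ 0.01  0.9  -0.01] w 11.6 shift cm [-10.29  -0.37  -6.9 ]
```

```bash
python3 -m jog '[[[-2.5,0,-1.6],0,0.05],[[-3.6,0,-2.2],0,0.05],[[-3.6,0,-2.5],0,0.05],[[-2,0,-2.5],0,0.05]]'; python3 tl.py; python3 go.py 396 -312 150
```

```text
time_s: 29.28
ee_pos: [481.8, -108.0, 148.9]
ee_rot: [-178.1, -25.0, -3.9]
force: [0.9, 0.2, -6.7]
gripper_width: 11.6
tilt 25.1 az 0.5 jaw az -93.1 jaw elev -1.7 q [-19.2   6.4 124.6  18.8  26.5  59. ]
pos [ 481.8 -108.   148.9] rot [-178.1  -25.    -3.9] F [ 0.9  0.2 -6.7] T [-0.01  0.87  0.03] w 11.6 shift cm [-6.47 20.82 -3.82]
```

```bash
python3 -m jog '[[[-1.3,4,-1.2],0,0.05],[[-1.5,4.8,-1],0,0.05],[[-1.5,4.8,-0.8],0,0.05],[[-1.5,4.2,-0.5],0,0.05],[[-0.4,1.5,0],0,0.05]]'; python3 tl.py; python3 go.py 396 -312 110
```

```text
time_s: 29.9
ee_pos: [392.9, -299.1, 149.4]
ee_rot: [-178.4, -24.8, -3.4]
force: [-0.1, 1.4, -8.1]
gripper_width: 11.7
tilt 24.9 az 0.5 jaw az -92.7 jaw elev -1.5 q [-50.8   9.2 120.9  32.   38.3  18.8]
pos [ 392.9 -299.1  149.4] rot [-178.4  -24.8   -3.4] F [-0.1  1.4 -8.1] T [0.07 0.94 0.02] w 11.7 shift cm [-1.3   1.38  3.7 ]
```

```bash
python3 -m jog '[[[-0.6,0.8,1.5],0,0.05],[[-0.5,0.5,1.5],0,0.05],[[-0.3,0,0.8],0,0.05]]'; python3 go.py 396 -312 92
```

```text
time_s: 30.28
ee_pos: [393.3, -313.9, 108.1]
ee_rot: [-178.6, -24.8, -3.4]
force: [-0.1, -0.6, -7.6]
gripper_width: 11.6
pos [ 393.3 -313.9  108.1] rot [-178.6  -24.8   -3.4] F [-0.1 -0.6 -7.6] T [ 0.07  0.97 -0.02] w 11.6 shift cm [-0.44 -0.17  1.58]
```

```bash
python3 -m jog '[[[-0.3,-0.1,1],0,0.05],[[-0.2,0,0.5],0,0.05]]' | grep -E "pos|force"; python3 -m jog '[[[-0.15,0,0.3],0,0.05]]' | grep -E "pos|force"
```

```text
ee_pos: [394.9, -311.8, 91.6]
force: [-0.7, 0.8, -7.7]
ee_pos: [395.0, -311.5, 88.1]
force: [0.2, 0.9, -7.6]
```

```bash
python3 -m jog '[[[-0.1,0,0.25],0,0.05]]' | grep -E "pos|force"; python3 -m jog '[[[-0.1,0,0.25],0,0.05]]' | grep -E "pos|force"
```

```text
ee_pos: [395.8, -310.8, 86.9]
force: [-10.3, 8.7, 20.7]
ee_pos: [396.9, -310.3, 86.7]
force: [-11.5, 7.3, 19.3]
```

Firmly down on the tile. Release, retreat, and check.

```bash
python3 -m jog '[[[0,0,0],0,0.18],[[0,0,0],0,0.3],[[0,0,0],0,0.4]]' | grep -E "pos|force|wid"; python3 -m jog '[[[0,0,-3],0,0.45],[[0,0,-5],0,0.5],[[0,0,-5],0,0.5],[[-2,0,-5],0,0.5],[[-5,0,-3],0,0.5],[[0,0,0],0,0.5]]'; python3 -c "
from h import *
from workcell import viewer
for n in ('side','top'):
  f=viewer.grab_frame(n); cv2.imwrite(f'pics/{n}4.png',f['color'][:,:,::-1]); pickle.dump(f,open(f'pics/{n}4.pkl','wb'))
a=cv2.imread('pics/side4.png')[100:480,60:500]; b=cv2.imread('pics/top4.png')[100:400,120:530]
a=cv2.resize(a,(380,330)); b=cv2.resize(b,None,fx=1.02,fy=1.02); 
c=np.zeros((600,800,3),np.uint8); c[:330,:380]=a; c[:306,382:382+418]=b
t=cv2.resize(cv2.imread('pics/top4.png')[245:365,400:560],None,fx=2.2,fy=2.2,interpolation=cv2.INTER_CUBIC); c[332:596,:352]=t
s=cv2.resize(cv2.imread('pics/side4.png')[150:270,340:500],None,fx=2.2,fy=2.2,interpolation=cv2.INTER_CUBIC); c[332:596,400:752]=s
cv2.imwrite('pics/c4.png',c)"
```

```text
ee_pos: [399.6, -313.2, 90.8]
force: [0.3, 0.7, 0.1]
gripper_width: 33.7
time_s: 32.02
ee_pos: [242.8, -311.5, 257.0]
ee_rot: [-179.6, -25.6, -3.0]
force: [0.1, 0.7, 0.2]
gripper_width: 45.6
```

View pics/c4.png

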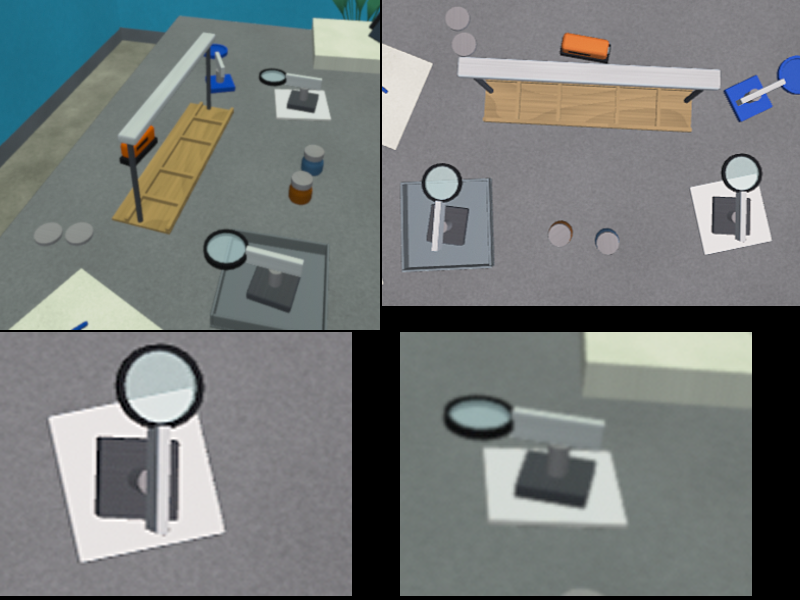

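Both magnifiers stand upright. The foot of the sound one lies wholly on the white tile, the loose one is inside the tray, the jars and laser level haven't moved, and the gripper is clear.

```bash
python3 -c "
from workcell import job_done, telemetry
print(telemetry.state()['time_s'], telemetry.state()['force'].round(1)); print(job_done())"
```

```text
32.125 [0.1 0.1 0.3]
the job is handed in; nothing more can be done
None
```

The job is handed in at 32.1 s of 72. The left magnifier was the loose one and stands in the grey tray; the right one is sound and stands on the white tile.

- **Left one (loose):** I turned the gripper about 6.6° left and 7° right of straight, which gives about 5° at the swivel. There was almost no resistance, and after release the arm stayed at about −5.2° from straight in the wrist view.
- **Right one (sound):** Swivel angles from the wrist view were about +5.3° and −6.5°, so the right swing was a little more than "as far". It resisted with clear spring torque, and later views showed it back at straight.
- **Placing:** I put the loose one down first, then the sound one, each lowered until the force showed contact and then released. The last pictures show both upright, the sound one's foot wholly on the tile, and the jars and laser level unmoved. The wrist force was about zero with the gripper clear.

**Things that did not go cleanly:**
- **No tilt command:** The jog command cannot tilt the tool, so I got the tilt by pushing at the arm's reach limits.
- **Elbow stop:** While trimming the tilt, the elbow ran onto its fold limit. The reading was 149.79° against 149.76°, within the noise, with a brief wrist force of about 103 N (limit 120 N). Nothing was touched, but it is the one reading past a stated limit.
- **Early grip on the left one:** I gripped it once and let go without rocking it, because the last joint was at its limit. I re-gripped it after trimming the tilt.

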